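Set a leg blank in the drilling jig and index the drill guide to its notch

ROBOT

A 6-joint arm with a two-finger parallel gripper is mounted at the origin on the work surface. World frame = base frame: x ahead of the robot, y to its left, z up, the work surface at z = 0. Lengths are in m, angles in rad, forces in N, time in s.
With the tool pointing down it reaches from about 0.35 to 0.925 m from the base axis. Payload 6.4 kg.
Tool frame: the origin (TCP) lies between the finger pads; the fingertips stand 19 mm ahead of it and the grasp point (between the pads) is the TCP; z points along the fingers, y is the line along which they close (so a half turn about z gives the same grasp; the last joint's range is limited). The gripper opens to 85 mm and grips with 20 to 120 N. Pads are 22 mm wide; open, the fingers measure 114 mm over their backs; the gripper's body (76 mm by 85 mm) begins 54 mm behind the grasp point. The pads swing forward as they close: fully open they stand 13 mm farther back than shut.
Start: joints at [1.163, 0.245, 1.558, -0, 1.339, -0.174], TCP at [0.151, 0.632, 0.211] pointing down, gripper open.
Joint ranges: [-3.13, 3.13], [-1.02, 2.26], [0.13, 2.54], [-0.95, 4.09], [0.21, 2.88], [-2.74, 2.74]. Speed limits (rad/s): [2.57, 2.57, 3.14, 3.14, 3.14, 3.14].

INTERFACE

Orientations are given as a unit quaternion [x, y, z, w].
In Python, from rig import manip gives the robot as it stands. The module is installed in compiled form; this text tells all that it offers.
- The arm moves only by the tool carry_out, never from a script. Its argument "targets" is a list of rows, each a list of 3 entries, a list of its own where there are three numbers: the shift along the tool's x, y, z in mm, then the turn, a rotation vector about the tool's x, y, z in rad, then the finger opening in mm, from 0 to 85.4. In form: [[[x, y, z], [wx, wy, wz], jaw], ...]. A call has 1 to 20 rows; each row is the pose to reach, as a shift and turn from the pose commanded when the call began, along the tool's axes at that moment; what a row does not reach only later rows make up. A row lasts 1/10 s, in which the tool goes at most 50 mm and 8.59 degrees, less where a joint would pass 70% of its speed; a pose out of reach is approached as far as the arm can. A call with a gripper value outside its range is refused whole. The fingers move at their own pace and stop on an object; the grip force is fixed at half the most. Time passes only in rows, so rows that repeat a pose let the fingers close. It gives the time, the measured TCP pose, the force, the opening and the grip force at its end, in the units of the state.
- manip.get_obs(): the state, without advancing time (a new reading comes with each control period).
- manip.capture(name): name is "scene" or "top" or "wrist"; returns (picture, depth): 420x560x3 uint8, red, green, blue; 420x560 float32, m along the optical axis (not along the pixel's ray), 0 where there is no reading.
- manip.camera_params(name): a dict with "camera_matrix" (3x3 intrinsics, pixels), "rvec" (rotation vector, rad) and "tvec" (3), from world to camera coordinates, as OpenCV has them. Camera axes: x right, y down, z forward; pixel columns grow to the right and rows downward; lengths in m; the calibration is good to about 2 mm. The wrist camera is an equidistant fisheye: a pixel r from the principal point sees the ray r / f radians off the axis. A picture is of the moment at which its call begins: read the wrist's pose just before it. camera_params takes no time and is no camera call; for the wrist camera it gives the pose at the moment of the call.
- manip.job_done(): hands the job in; it is judged then, once.
The state is a dict: "time": time; "joints": joint angles; "joint_vel": joint speeds; "tau": joint torques, N m; "tcp_pos": TCP position; "orientation": TCP orientation; "contact_force": force on the tool from outside, world axes, zero at the start; "moment": the same for the moment, N m; "width": finger opening in m; "grasp_force": force on a finger pad.
Only numpy, scipy, OpenCV 4.12 (cv2) and the standard library are available. Lean on these libraries where they do the work, as an engineer would, in place of code of your own. Each camera call takes 0.05 s, during which the arm holds its last target. There are 200 camera calls.

TASK

Lay the long square blank down flat in the channel of the drilling jig with its end right up against the end stop, and let go of it. Then take the drill guide by its black knob and slide it along the rail over the blank until you feel its ball click into the notch of the index strip; finish still holding the knob with the guide at rest in the notch, ready for me to drill, and do not let go. Leave the offcut and the tools and other things on the bench where they are.

Things in the scene. Friction and masses are not known exactly. Their poses are not given: they have to be found in the camera images.
- jig: drilling jig screwed to the bench: plywood base 160 (its x) x 440 (its y) x 18; origin under its middle; x away from the robot, y to the left, turned up to 0.2 rad. Along y it has a wooden channel on the far side and an aluminium rail 24 wide on the robot's side
- channel_end (a point): floor of the channel, on its middle line, at the stop face; axes as the jig's, at jig x 39.5, y -180, z 18. The channel runs from here to +y, 53 wide between two walls 13 thick and 16 high with bevelled inner top edges, open at the far end; the aluminium stop block is 34 high, 20 thick, 60 wide
- rail_mid (a point): middle of the rail's top, 54 above the bench; axes as the jig's. The rail is 430 long along y. On it lies a steel index strip 14 wide, 5 thick, with one notch: a 10 wide slot across it that shows dark. Where the notch is differs from run to run: 52 to 112 to -y of this point; the guide is 22 further to +y when in it
- blank: the leg blank, the longer of two square pine pieces: 200 (its x) x 45 x 45, 0.15 to 0.3 kg, lying flat left of the jig; origin under its middle
- blank_center (a point): the blank's centre, 22.5 above its underside; x along the blank
- guide: drill guide, aluminium slide on the rail: plate 48 x 70 x 12, arm 36 wide reaching 118 to jig +x over the channel, 4 above a seated blank, with a steel bush. Origin under the plate, 67 above the bench, over the rail; axes as the jig's. It starts 105 to 165 to +y of the rail's middle, slides to -y to 145 past it. Drags with 2 to 3 N; within 4 of the notch it is drawn in, then takes about 12 N to drive out
- guide_knob (a point): middle of the round black knob on the guide, over the rail: 31 across, 30 high, centre 103 and top 119 above the bench, 36 above the guide's origin. A plunger screw 16 across, top 93 above the bench, stands 22 to -y of it
- ball (a joint): spring ball under the guide's plate: about 0.0005 when it runs on the flat of the strip, grows as it drops into the notch; about 0.0028 m when it sits in the notch
- offcut: a shorter offcut of the same pine, 110 x 45 x 45, lying flat beside the blank; not the one to drill; origin under its middle (leave alone)
- saw: hand saw lying flat, 450 long, blue handle, in front of the jig on the robot's side; origin inside the handle's loop (leave alone)
- square: try square lying flat, wooden stock 115 long with a 170 steel blade; origin under the stock (leave alone)
- pencil: red flat carpenter's pencil, 180 x 12 x 7, lying between the jig and the timber; origin under its middle (leave alone)
- chisel: wood chisel lying beside the jig's right end, 270 long; origin near the middle (leave alone)
- glue: white glue bottle standing, 64 across, 170 high; origin under its middle (leave alone)
- tape: yellow tape measure, 72 x 68 x 38; origin under its middle (leave alone)
Mind the look-alikes: they are no part of the job. Leave any orange look-alike of the blank alone.

How it is judged:
By the outcome, as a careful person would: the job done as asked, in the order asked, and still so for the second after the job is handed in, while the arm keeps its last pose, push and grip.
It also fails if it takes over 64 s, if anything falls off the work surface, if the arm or the gripper's body presses on something with over 40 N, if the wrist force passes 120 N, or if a joint passes its speed limit or range.

## Working session

There is one attempt and no reset: what is moved stays moved. The work goes in short steps, Python scripts to look and compute and a tool call to move; the robot and the scene stay as the last step left them, time stands still between calls to the robot, and variables do not carry over. Pictures are saved under pics/ and viewed, at most 13 in all, crops included, and the job is handed in when it is done.

Besides the shell and the picture viewer there is one more tool, called after "Request:" by a JSON object that holds its "fn" and its "kwargs". carry_out: Moves the arm, as the interface text tells. Its arguments: {"type":"object","properties":{"targets":{"type":"array","items":{"type":"array"}}},"required":["targets"]}

```bash
mkdir -p pics; python3 - <<'E'
from rig import manip
import cv2,numpy as np
o=manip.get_obs();print(o)
for n in("top","scene"):
    p,d=manip.capture(n);c=manip.camera_params(n);np.savez(f"{n}.npz",p=p,d=d,K=c["camera_matrix"],r=c["rvec"],t=c["tvec"])
    cv2.imwrite(f"pics/{n}0.png",p[:,:,::-1]);print(n,c)
E
```

```text
{'time': 0.0, 'joints': array([ 1.16290351e+00,  2.45811751e-01,  1.55902528e+00,  1.00753227e-05,
        1.33871174e+00, -1.74077575e-01]), 'joint_vel': array([-1.62604783e-03,  2.86963524e-04, -1.53972298e-03,  9.12926494e-05,
       -2.13959801e-03, -5.50060724e-04]), 'tau': array([-1.45137281e-03, -4.29502773e+01, -3.26131046e+01, -1.88374584e-04,
        5.34788778e-03,  2.98988073e-05]), 'tcp_pos': array([0.15033344, 0.63175651, 0.2102758 ]), 'orientation': array([ 1.16642599e-01,  9.93173473e-01, -9.35535093e-04, -2.85296244e-04]), 'contact_force': array([-0.61057643,  0.03546849,  0.65626155]), 'moment': array([ 0.00744956, -0.03792555, -0.01494215]), 'grasp_force': 0.0, 'width': 0.08547699298763958}
top {'camera_matrix': array([[447.51982918,   0.        , 280.58523493],
       [  0.        , 447.51982918, 207.66030413],
       [  0.        ,   0.        ,   1.        ]]), 'rvec': array([ 2.14945798, -2.17302724,  0.11517626]), 'tvec': array([0.07162662, 0.52533714, 1.41728147])}
scene {'camera_matrix': array([[433.50471107,   0.        , 276.96738416],
       [  0.        , 433.50471107, 207.52911318],
       [  0.        ,   0.        ,   1.        ]]), 'rvec': array([ 1.76811863,  1.49058137, -0.76510529]), 'tvec': array([-0.14216481, -0.23169215,  1.71537992])}
```

View pics/top0.png

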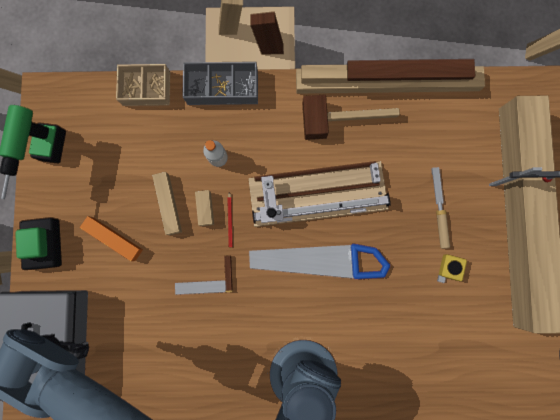

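View pics/scene0.png

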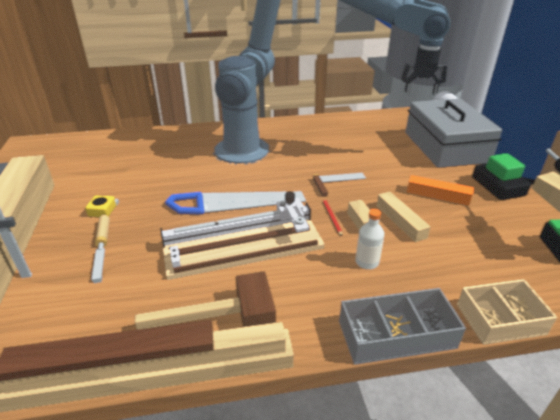

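The top view shows the blank at (166,203), the offcut at (204,208), the orange look-alike at (110,238), and the jig around (320,195) with its stop at the right end (377,172). The guide's knob is near (271,212). Candidates for the blank are pine (166,203) long, pine (204,208) short (the offcut) and orange (110,238). I choose (166,203).

```bash
cat > h.py <<'E'
import numpy as np,cv2
from scipy.spatial.transform import Rotation as R
def load(n):
    z=np.load(n+".npz");return z["p"],z["d"],z["K"],z["r"],z["t"]
def ray(uv,K,r,t,fish=False):
    uv=np.atleast_2d(np.array(uv,float));M=cv2.Rodrigues(r)[0]
    x=(uv-K[:2,2])/[K[0,0],K[1,1]]
    if fish:
        th=np.linalg.norm(x,axis=1,keepdims=True);d=np.hstack([x/np.maximum(th,1e-9)*np.sin(th),np.cos(th)])
    else: d=np.hstack([x,np.ones((len(x),1))])
    return -M.T@t, d@M
def plane(uv,z,K,r,t,fish=False):
    c,d=ray(uv,K,r,t,fish);return c+d*((z-c[2])/d[:,2])[:,None]
def tri(rays):
    A=0;b=0
    for c,d in rays:
        d=d.ravel()/np.linalg.norm(d);P=np.eye(3)-np.outer(d,d);A=A+P;b=b+P@c
    return np.linalg.solve(A,b)
def comps(mask,amin=100):
    cs,_=cv2.findContours(mask.astype(np.uint8),cv2.RETR_EXTERNAL,cv2.CHAIN_APPROX_NONE)
    return [c for c in cs if cv2.contourArea(c)>amin]
def depthpts(d,uv,K,r,t):
    M=cv2.Rodrigues(r)[0];uv=np.array(uv,float);z=d[uv[:,1].astype(int),uv[:,0].astype(int)]
    x=np.hstack([(uv-K[:2,2])/K[0,0],np.ones((len(uv),1))])*z[:,None]
    return (x-t)@M
E
python3 - <<'E'
from h import *
p,d,K,r,t=load("top")
hh=np.indices(d.shape);uv=np.stack([hh[1].ravel(),hh[0].ravel()],1)
W=depthpts(d,uv,K,r,t).reshape(420,560,3)
# raised timber: by height
m=(W[:,:,2]>0.03)&(W[:,:,2]<0.06)&(hh[1]>70)&(hh[1]<225)&(hh[0]>160)&(hh[0]<270)
for c in comps(m,50):
    mm=np.zeros(d.shape,np.uint8);cv2.drawContours(mm,[c],-1,1,-1);z=np.median(W[mm>0][:,2])
    w=plane(c.reshape(-1,2),z,K,r,t);print(cv2.minAreaRect(c)[0],z,cv2.minAreaRect((w[:,:2]*1000).astype(np.float32)),p[mm>0].mean(0))
for u in [(271,212),(377,172),(166,203),(320,205),(320,182),(268,186),(215,148),(253,222),(388,206)]: print(u,W[u[1],u[0]].round(3))
c=cv2.resize(p[155:235,240:395],None,fx=5,fy=5,interpolation=cv2.INTER_CUBIC);cv2.imwrite("pics/c1.png",c[:,:,::-1])
s=load("scene")[0][165:285,150:445];s=cv2.resize(s,None,fx=2.7,fy=2.7,interpolation=cv2.INTER_CUBIC);cv2.imwrite("pics/c2.png",s[:,:,::-1])
E
```

```text
(109.70561981201172, 238.18362426757812) 0.045373213443320425 ((433.0888366699219, 610.7384643554688), (204.66726684570312, 47.360260009765625), 57.103515625) [180.93150685 107.08640674  52.16227608]
(203.43563842773438, 207.35646057128906) 0.04571943471213639 ((528.3594360351562, 312.7646484375), (111.17405700683594, 47.05418395996094), 6.2702956199646) [164.36489152 141.08481262 107.6035503 ]
(165.7941131591797, 202.82351684570312) 0.045737151235875115 ((544.826171875, 433.85467529296875), (201.8704833984375, 48.087738037109375), 13.492762565612793) [168.02603037 144.68546638 110.79067245]
(271, 212) [0.503 0.095 0.119]
(377, 172) [ 0.635 -0.244  0.055]
(166, 203) [0.544 0.434 0.043]
(320, 205) [ 0.53  -0.059  0.059]
(320, 182) [ 0.611 -0.064  0.015]
(268, 186) [0.588 0.104 0.086]
(215, 148) [0.697 0.262 0.142]
(253, 222) [0.478 0.153 0.063]
(388, 206) [ 0.531 -0.288  0.   ]
```

View pics/c1.png

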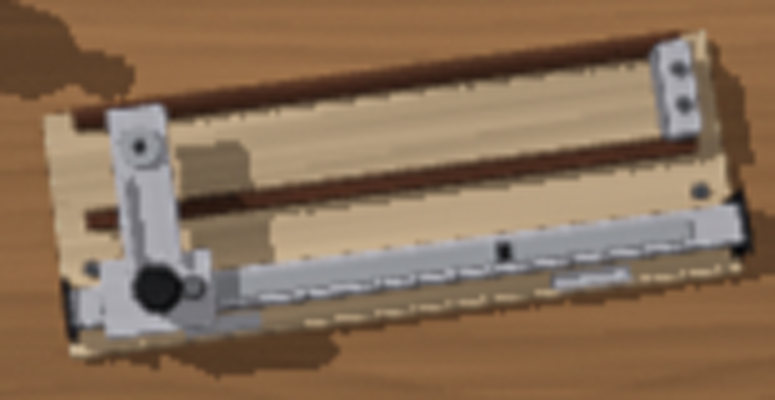

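The crop shows the rail running from (85,305) to (735,220) in crop pixels, the notch dark at (504,250), the knob at (157,288), and the stop at (678,90). The channel is clear between its dark walls. The depth heights fit: blank top 0.0457, knob 0.119. Next I compute the approach above the blank and rough jig numbers.

```bash
cat >> h.py <<'E'
def move(xyz,axis_deg,o=None):
    """tool-frame shift (mm)+turn to put TCP at xyz, pointing down, with tool x along +-axis_deg in world; both choices"""
    from rig import manip
    o=o or manip.get_obs();Q=R.from_quat(o["orientation"]);out=[]
    s=Q.inv().apply(np.array(xyz)-o["tcp_pos"])*1000
    for k in(0,180):
        a=np.radians(axis_deg+k);x=np.array([np.cos(a),np.sin(a),0]);z=np.array([0,0,-1.]);T=R.from_matrix(np.stack([x,np.cross(z,x),z],1))
        out.append((Q.inv()*T).as_rotvec().round(4))
    print("shift",s.round(1),"rot",out)
E
python3 - <<'E'
from h import *
from rig import manip
o=manip.get_obs();print(R.from_quat(o["orientation"]).as_matrix().round(3))
move([.545,.434,.20],13.5)
p,d,K,r,t=load("top")
f=lambda q:np.array(q)/5+[240,155]
print("base",plane([f(q) for q in[(45,115),(75,352),(700,33),(740,266)]],.018,K,r,t).round(3))
print("notch",plane([f((504,251))],.059,K,r,t),"knob",plane([f((157,288))],.119,K,r,t))
print("stop top corners",plane([f(q) for q in[(653,48),(668,138)]],.052,K,r,t).round(3))
c=manip.camera_params("wrist");M=cv2.Rodrigues(c["rvec"])[0];print(c["camera_matrix"],"cam pos in tool",R.from_quat(o["orientation"]).inv().apply(-M.T@c["tvec"]-o["tcp_pos"]),"axis",R.from_quat(o["orientation"]).inv().apply(M[2]))
E
```

```text
[[-0.973  0.232 -0.001]
 [ 0.232  0.973 -0.002]
 [ 0.    -0.002 -1.   ]]
shift [-429.7 -101.    10.4] rot [array([-1.0000e-03,  2.2000e-03,  2.6722e+00]), array([-0.0016, -0.0007, -0.4694])]
base [[ 0.627  0.169  0.018]
 [ 0.47   0.15   0.018]
 [ 0.676 -0.263  0.018]
 [ 0.522 -0.284  0.018]]
notch [[ 0.52848122 -0.12499237  0.059     ]] knob [[0.50130128 0.0934409  0.119     ]]
stop top corners [[ 0.66  -0.225  0.052]
 [ 0.601 -0.233  0.052]]
[[325.1922621    0.         283.80783952]
 [  0.         325.1922621  207.33617446]
 [  0.           0.           1.        ]] cam pos in tool [ 8.36580685e-02 -1.52132296e-04 -1.62760362e-01] axis [-3.24868282e-01 -9.47240039e-05  9.45759267e-01]
```

Request:
{"fn": "carry_out", "kwargs": {"targets": [[[-430,-101,10],[0,0,-0.469],85],[[-430,-101,10],[0,0,-0.469],85],[[-430,-101,10],[0,0,-0.469],85],[[-430,-101,10],[0,0,-0.469],85],[[-430,-101,10],[0,0,-0.469],85],[[-430,-101,10],[0,0,-0.469],85],[[-430,-101,10],[0,0,-0.469],85],[[-430,-101,10],[0,0,-0.469],85],[[-430,-101,10],[0,0,-0.469],85],[[-430,-101,10],[0,0,-0.469],85],[[-430,-101,10],[0,0,-0.469],85],[[-430,-101,10],[0,0,-0.469],85],[[-430,-101,10],[0,0,-0.469],85]]}}

```text
time: 1.4
tcp_pos: [0.5442, 0.4354, 0.2013]
orientation: [-0.118, 0.993, -0.0, -0.0]
contact_force: [-0.3, 0.1, -0.5]
width: 0.085
grasp_force: 0.0
```

```bash
cat >> h.py <<'E'
def snap(n,name="wrist"):
    from rig import manip
    c=manip.camera_params(name);p,d=manip.capture(name)
    np.savez(n+".npz",p=p,d=d,K=c["camera_matrix"],r=c["rvec"],t=c["tvec"]);cv2.imwrite(f"pics/{n}.png",p[:,:,::-1])
E
python3 -c "
from h import *
snap('w1')
from rig import manip;print(manip.get_obs())"
```

```text
{'time': 1.45, 'joints': array([ 5.12465452e-01,  3.60137261e-01,  1.43454578e+00,  6.95632394e-05,
        1.34707377e+00, -1.29553058e+00]), 'joint_vel': array([-1.33113061e-03, -1.84526533e-03, -2.95819634e-03, -1.26002645e-03,
       -5.13477695e-05,  1.19716667e-04]), 'tau': array([-3.27420468e-01, -4.74979770e+01, -3.26921618e+01, -9.18779522e-03,
       -1.63975074e-03,  9.81418489e-04]), 'tcp_pos': array([0.54422377, 0.4353985 , 0.20143587]), 'orientation': array([-1.18314346e-01,  9.92976187e-01, -1.81140150e-07, -8.88090500e-05]), 'contact_force': array([ 0.31866024,  0.7571824 , -0.241556  ]), 'moment': array([-0.03618508,  0.04513422, -0.01991482]), 'grasp_force': 0.0, 'width': 0.08482312246734636}
```

View pics/w1.png

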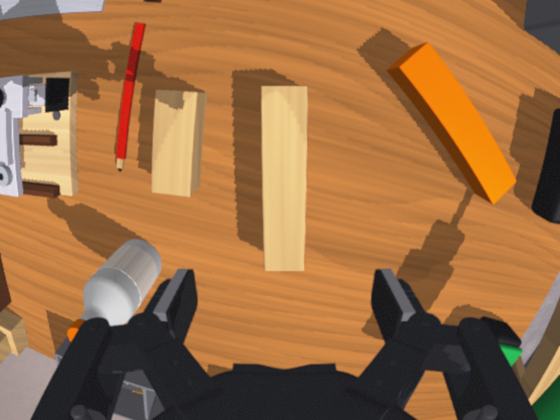

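The wrist view shows the blank at (285,178), centred and square between the fingers, with the offcut at (177,142), the orange one at (452,125) and clear room for both fingers. I'll refine from the mask.

```bash
python3 - <<'E'
from h import *
p,d,K,r,t=load("w1")
h=cv2.cvtColor(p,cv2.COLOR_RGB2HSV);print(h[178,285],h[178,340],h[178,264],h[120,305])
m=np.zeros(d.shape,bool);roi=np.s_[75:285,245:325];m[roi]=((h[:,:,2]>185)&(h[:,:,1]<140))[roi]
c=max(comps(m),key=cv2.contourArea);print(cv2.boundingRect(c))
w=plane(c.reshape(-1,2),.045,K,r,t,True);rc=cv2.minAreaRect((w[:,:2]*1000).astype(np.float32));print(rc)
# height: triangulate a corner-mean between wrist and top
pt,dt,Kt,rt,tt=load("top")
print("tri", tri([ray([cv2.minAreaRect(c)[0]],K,r,t,True),ray([(165.8,202.8)],Kt,rt,tt)]))
a=rc[2] if rc[1][0]>rc[1][1] else rc[2]-90
move([rc[0][0]/1000,rc[0][1]/1000,.040],a)
E
```

```text
[ 20 107 236] [ 14 168 204] [ 20 107 236] [ 18 111 228]
(261, 86, 47, 185)
((545.5841674804688, 435.8324279785156), (198.00970458984375, 44.923641204833984), 13.472732543945312)
tri [0.54377718 0.43589588 0.03262925]
shift [-1.500e+00  1.000e-01  1.614e+02] rot [array([ 3.0000e-04,  0.0000e+00, -3.1396e+00]), array([ 0.    , -0.0002,  0.002 ])]
```

Request:
{"fn": "carry_out", "kwargs": {"targets": [[[-1,0,50],[0,0,0],85],[[-1,0,100],[0,0,0],85],[[-1,0,140],[0,0,0],85],[[-1,0,161],[0,0,0],85],[[-1,0,161],[0,0,0],85],[[-1,0,161],[0,0,0],30],[[-1,0,161],[0,0,0],30],[[-1,0,161],[0,0,0],30],[[-1,0,161],[0,0,0],30],[[-1,0,161],[0,0,0],30],[[-1,0,161],[0,0,0],30],[[-1,0,161],[0,0,0],30],[[-1,0,161],[0,0,0],30]]}}

```text
time: 2.75
tcp_pos: [0.5465, 0.4346, 0.0404]
orientation: [-0.117, 0.993, -0.0, -0.0]
contact_force: [0.3, 0.1, 0.4]
width: 0.0302
grasp_force: 0.0
```

```bash
python3 -c "
from h import *
snap('w2')
from rig import manip;o=manip.get_obs();print(o['width'],o['grasp_force'],o['tcp_pos'])
p=load('w2')[0];import collections
h=cv2.cvtColor(p,cv2.COLOR_RGB2HSV);print([cv2.boundingRect(c) for c in comps((h[:,:,2]>185)&(h[:,:,1]<140))])
"
```

```text
0.029910987505665242 0.0 [0.54643399 0.43463341 0.04032672]
[(10, 397, 47, 23), (60, 204, 66, 67), (241, 67, 93, 302)]
```

View pics/w2.png

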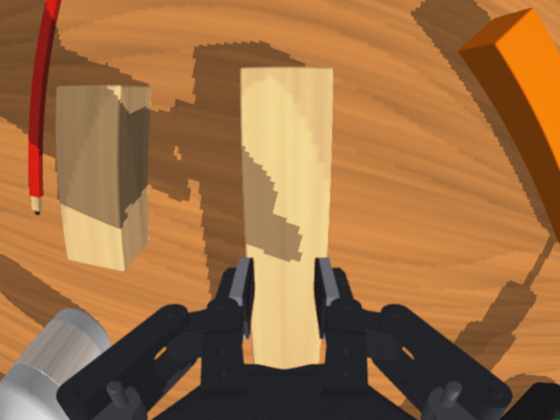

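The wrist view shows the finger ends at (238,258) and (323,258) overlapping the blank top, so they closed above it. I'll check the depth of the tips and of the blank.

```bash
python3 - <<'E'
from h import *
p,d,K,r,t=load("w2")
for u in[(238,262),(323,262),(240,275),(325,285),(248,300),(285,150),(285,240),(285,300),(285,345),(400,100)]:
    c,v=ray([u],K,r,t,True);M=cv2.Rodrigues(r)[0];vc=M@v[0];z=d[u[1],u[0]];print(u,z,(c+v[0]*z/vc[2]).round(4))
E
```

```text
(238, 262) 0.14887147 [0.5404 0.411  0.0706]
(323, 262) 0.15081054 [0.5321 0.4499 0.0688]
(240, 275) 0.13864951 [0.5404 0.4133 0.0815]
(325, 285) 0.13182274 [0.5324 0.4486 0.0889]
(248, 300) 0.13468829 [0.5476 0.4189 0.0886]
(285, 150) 0.15757439 [0.4889 0.4212 0.045 ]
(285, 240) 0.17281255 [0.5355 0.4324 0.0453]
(285, 300) 0.18526448 [0.5733 0.4415 0.0455]
(285, 345) 0.19808008 [0.6095 0.4503 0.0448]
(400, 100) 0.19089958 [4.451e-01 4.864e-01 3.000e-04]
```

```bash
python3 - <<'E'
from h import *
from rig import manip
o=manip.get_obs();Q=R.from_quat(o["orientation"])
p,d,K,r,t=load("w2")
hh=np.indices(d.shape);uv=np.stack([hh[1].ravel(),hh[0].ravel()],1)
c,v=ray(uv,K,r,t,True);M=cv2.Rodrigues(r)[0];W=c+v*(d.ravel()/(v@M[2]))[:,None]
T=Q.inv().apply(W-o["tcp_pos"])*1000
print("camera in tool",Q.inv().apply(c-o["tcp_pos"]))
T=T.reshape(420,560,3)
for row in(256,260,265,275,290,310,325):print(row,[(u,T[row,u].round().astype(int).tolist()) for u in(232,240,247,318,325)])
E
```

```text
camera in tool [ 0.08376961 -0.00022996 -0.16276146]
256 [(232, [-22, -37, 40]), (240, [-23, -31, 41]), (247, [1, -20, -4]), (318, [2, 18, -6]), (325, [1, 22, -5])]
260 [(232, [-25, -37, 39]), (240, [10, -21, -26]), (247, [11, -18, -28]), (318, [10, 16, -26]), (325, [11, 19, -27])]
265 [(232, [-30, -38, 41]), (240, [11, -20, -33]), (247, [11, -17, -32]), (318, [11, 15, -33]), (325, [11, 19, -32])]
275 [(232, [7, -24, -34]), (240, [11, -19, -41]), (247, [11, -16, -41]), (318, [9, 15, -38]), (325, [11, 18, -41])]
290 [(232, [11, -21, -53]), (240, [11, -18, -53]), (247, [9, -15, -51]), (318, [6, 14, -46]), (325, [11, 16, -53])]
310 [(232, [12, -19, -69]), (240, [6, -17, -60]), (247, [3, -15, -56]), (318, [-4, 15, -47]), (325, [5, 16, -58])]
325 [(232, [12, -18, -76]), (240, [12, -15, -76]), (247, [-3, -15, -58]), (318, [-10, 15, -50]), (325, [-1, 16, -60])]
```

The measured fingertips end 24 mm behind the reported TCP at this opening, instead of about 14 mm ahead. The pads are about 40 mm farther back than stated, and the jaws closed in air. I'll reopen, go 45 mm lower and close again.

Request:
{"fn": "carry_out", "kwargs": {"targets": [[[0,0,0],[0,0,0],85],[[0,0,0],[0,0,0],85],[[0,0,0],[0,0,0],85],[[0,0,0],[0,0,0],85],[[0,0,0],[0,0,0],85],[[0,0,15],[0,0,0],85],[[0,0,30],[0,0,0],85],[[0,0,42],[0,0,0],85],[[0,0,42],[0,0,0],85],[[0,0,42],[0,0,0],30],[[0,0,42],[0,0,0],30],[[0,0,42],[0,0,0],30],[[0,0,42],[0,0,0],30],[[0,0,42],[0,0,0],30],[[0,0,42],[0,0,0],30],[[0,0,42],[0,0,0],30]]}}

```text
time: 4.4
tcp_pos: [0.5473, 0.4352, -0.0004]
orientation: [-0.117, 0.993, 0.0, 0.001]
contact_force: [-0.3, 0.6, 5.3]
width: 0.0437
grasp_force: 64.6
```

Gripped at width 43.7 mm. Next: lift and carry over the channel.

Request:
{"fn": "carry_out", "kwargs": {"targets": [[[0,0,-40],[0,0,0],30],[[0,0,-85],[0,0,0],30],[[0,0,-130],[0,0,0],30],[[0,0,-175],[0,0,0],30],[[0,0,-220],[0,0,0],30],[[15,-45,-220],[0,0,0.14],30],[[20,-90,-220],[0,0,0.28],30],[[25,-135,-220],[0,0,0.42],30],[[30,-180,-220],[0,0,0.56],30],[[34,-225,-220],[0,0,0.7],30],[[38,-270,-220],[0,0,0.84],30],[[42,-315,-220],[0,0,0.98],30],[[46,-360,-220],[0,0,1.12],30],[[50,-405,-220],[0,0,1.26],30],[[53,-450,-220],[0,0,1.4],30],[[57,-495,-220],[0,0,1.54],30],[[57,-530,-220],[0,0,1.66],30],[[57,-549,-220],[0,0,1.69],30],[[57,-549,-220],[0,0,1.69],30],[[57,-549,-220],[0,0,1.69],30]]}}

```text
time: 6.4
tcp_pos: [0.6185, -0.1117, 0.2176]
orientation: [0.664, 0.747, -0.0, -0.001]
contact_force: [-0.4, 0.5, -1.9]
width: 0.0438
grasp_force: 63.9
```

```bash
python3 -c "
from h import *
snap('w3')
from rig import manip;o=manip.get_obs();print(o['width'],o['grasp_force'],o['tcp_pos'],np.degrees(np.arctan2(*R.from_quat(o['orientation']).as_matrix()[1::-1,0])),o['contact_force'],o['joints'])
"
```

```text
0.04395637917704684 63.903300762176514 [ 0.61855073 -0.11112521  0.2177742 ] 96.77120465977221 [-0.16534147  0.53517046 -2.61141222] [-3.58122723e-01  1.91295888e-01  1.60882878e+00  5.14219370e-04
  1.34299219e+00 -4.76419694e-01]
```

View pics/w3.png

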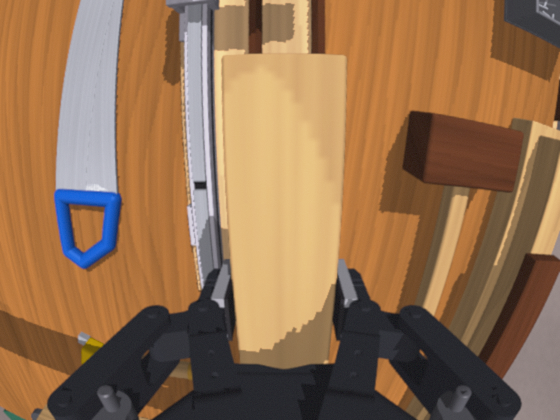

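The view shows the blank centred in the jaws at cols 222–346. The near channel wall is dark at cols 249–262 and the far wall at 311–324, both in rows 0–50. The notch is at (200,185), and the rail strip runs from (195,20) to (207,270).

```bash
python3 - <<'E'
from h import *
from rig import manip
o=manip.get_obs();Q=R.from_quat(o["orientation"])
p,d,K,r,t=load("w3");h=cv2.cvtColor(p,cv2.COLOR_RGB2HSV)
for row in(4,12,20,28,36,44):
    dk=np.where(h[row,235:335,2]<115)[0]+235
    s=np.split(dk,np.where(np.diff(dk)>1)[0]+1);print(row,[(a[0],a[-1]) for a in s if len(a)>2])
T=lambda u,z:(Q.inv().apply(plane(u,z,K,r,t,True)-o["tcp_pos"])*1000).round(1)
# blank edges at top z
for row in(80,150,220,260):
    m=(h[row,:,2]>150)&(h[row,:,1]<150);x=284
    a=x
    while m[a]:a-=1
    b=x
    while m[b]:b+=1
    print("blank",row,a,b,T([(a,row),(b,row)],o["tcp_pos"][2]+.045).tolist())
g=h[185,175:225,:];print("row185",[(i+175,*g[i,1:].tolist()) for i in range(0,50,2)])
n=np.array([(x,y) for y in range(175,196) for x in range(190,210) if h[y,x,2]<60]);print("notch px",len(n),n.mean(0),n.min(0),n.max(0),plane([n.mean(0)],.059,K,r,t,True))
cv2.imwrite("pics/c3.png",cv2.resize(p[0:300,165:345],None,fx=2,fy=2)[:,:,::-1])
E
```

```text
4 [(np.int64(249), np.int64(261)), (np.int64(311), np.int64(323))]
12 [(np.int64(249), np.int64(261)), (np.int64(311), np.int64(323))]
20 [(np.int64(249), np.int64(261)), (np.int64(311), np.int64(324))]
28 [(np.int64(249), np.int64(262)), (np.int64(311), np.int64(324))]
36 [(np.int64(249), np.int64(262)), (np.int64(311), np.int64(324))]
44 [(np.int64(249), np.int64(261)), (np.int64(311), np.int64(324))]
blank 80 213 347 [[91.0, -25.3, -44.9], [90.8, 22.7, -44.9]]
blank 150 215 345 [[65.1, -25.4, -44.9], [65.0, 22.6, -45.0]]
blank 220 219 342 [[37.5, -25.5, -44.9], [37.4, 22.8, -45.0]]
blank 260 229 339 [[19.7, -22.7, -45.0], [19.7, 22.7, -45.0]]
row185 [(175, 168, 181), (177, 166, 177), (179, 169, 180), (181, 167, 183), (183, 167, 188), (185, 155, 179), (187, 104, 206), (189, 59, 168), (191, 12, 225), (193, 16, 211), (195, 20, 63), (197, 18, 43), (199, 19, 41), (201, 24, 42), (203, 13, 40), (205, 20, 51), (207, 19, 213), (209, 11, 226), (211, 19, 191), (213, 14, 110), (215, 24, 64), (217, 36, 129), (219, 99, 229), (221, 99, 231), (223, 99, 235)]
notch px 53 [200.35849057 184.88679245] [195 182] [205 187] [[ 0.53183384 -0.12360147  0.059     ]]
```

View pics/c3.png

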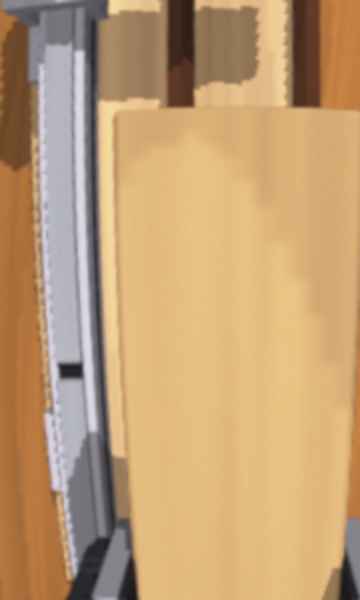

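```bash
python3 - <<'E'
from h import *
from rig import manip
o=manip.get_obs();Q=R.from_quat(o["orientation"])
p,d,K,r,t=load("w3");h=cv2.cvtColor(p,cv2.COLOR_RGB2HSV).astype(int)
W=lambda u,z:plane(u,z,K,r,t,True)
T=lambda u,z:(Q.inv().apply(W(u,z)-o["tcp_pos"])*1000).round(1)
u=[]
for row in range(30,240):
    k=[c for c in range(180,222) if h[row,c,2]>160 and h[row,c,1]<45]
    if k:u.append((max(k)+.5,row))
u=np.array(u);w=W(u,.054)[:,:2]
for _ in range(3):
    l=cv2.fitLine(w.astype(np.float32),cv2.DIST_HUBER,0,.001,.001).ravel();n=np.array([-l[1],l[0]]);e=(w-l[2:])@n;w=w[abs(e)<.0025]
print("rail edge n",len(w),"std mm",e.std()*1000,"dir deg",np.degrees(np.arctan2(l[1],l[0]))%180,"pt",l[2:])
for z in(.018,.034):
    for row in(8,40):print("wall",z,row,T([(249,row),(262,row),(311,row),(324.5,row)],z)[:,:2].tolist())
print("blank end",T([(284,54)],o["tcp_pos"][2]+.045),T([(284,55)],o["tcp_pos"][2]+.043))
print("channel mid world",W([(286.6,8)],.03),W([(286.6,40)],.03), "head",np.degrees(np.arctan2(Q.as_matrix()[1,0],Q.as_matrix()[0,0])))
E
```

```text
rail edge n 187 std mm 0.36392346769461786 dir deg 96.87441 pt [ 0.5384638 -0.0887584]
wall 0.018 8 [[189.2, -38.0], [188.6, -23.7], [188.7, 29.8], [189.3, 44.6]]
wall 0.018 40 [[151.3, -37.9], [150.8, -23.7], [150.9, 29.6], [151.4, 44.4]]
wall 0.034 8 [[184.5, -36.3], [184.0, -22.7], [184.0, 28.5], [184.6, 42.7]]
wall 0.034 40 [[148.3, -36.2], [147.8, -22.6], [147.9, 28.3], [148.4, 42.4]]
blank end [[ 99.8   0.1 -44.9]] [[ 99.7   0.1 -42.9]]
channel mid world [[0.59952952 0.07288034 0.03      ]] [[0.60376365 0.03664503 0.03      ]] head 96.77120465977221
```

The jig yaw comes out at 6.87° (rail fit 0.36 mm). The channel's middle is 3.0 mm to tool +y, and the blank is centred and aligned. Next: shift and lower.

Request:
{"fn": "carry_out", "kwargs": {"targets": [[[0,3,0],[0,0,-0.002],30],[[0,3,45],[0,0,-0.002],30],[[0,3,90],[0,0,-0.002],30],[[0,3,130],[0,0,-0.002],30],[[0,3,155],[0,0,-0.002],30],[[0,3,165],[0,0,-0.002],30],[[0,3,175],[0,0,-0.002],30],[[0,3,183],[0,0,-0.002],30],[[0,3,188],[0,0,-0.002],30],[[0,3,192],[0,0,-0.002],30],[[0,3,195],[0,0,-0.002],30],[[0,3,197],[0,0,-0.002],30],[[0,3,197],[0,0,-0.002],30],[[0,3,197],[0,0,-0.002],30]]}}

```text
time: 7.85
tcp_pos: [0.6221, -0.1122, 0.0216]
orientation: [0.664, 0.748, 0.0, 0.0]
contact_force: [-0.2, -0.3, -1.5]
width: 0.044
grasp_force: 64.0
```

Request:
{"fn": "carry_out", "kwargs": {"targets": [[[0,0,1],[0,0,0],30],[[0,0,2],[0,0,0],30],[[0,0,3],[0,0,0],30],[[0,0,4],[0,0,0],30],[[0,0,4],[0,0,0],30],[[0,0,4],[0,0,0],30]]}}

```text
time: 8.45
tcp_pos: [0.622, -0.1122, 0.0176]
orientation: [0.664, 0.748, -0.0, 0.0]
contact_force: [-0.8, 1.4, 1.8]
width: 0.0441
grasp_force: 64.1
```

On the floor. Next: slide to the stop.

Request:
{"fn": "carry_out", "kwargs": {"targets": [[[-5,0,0],[0,0,0],30],[[-10,0,0],[0,0,0],30],[[-14,0,0],[0,0,0],30],[[-16,0,0],[0,0,0],30],[[-16,0,0],[0,0,0],30]]}}

```text
time: 8.95
tcp_pos: [0.6242, -0.1288, 0.0176]
orientation: [0.664, 0.747, -0.0, 0.001]
contact_force: [0.1, -0.4, 1.7]
width: 0.0439
grasp_force: 64.2
```

Request:
{"fn": "carry_out", "kwargs": {"targets": [[[-1,0,0],[0,0,0],30],[[-2,0,0],[0,0,0],30],[[-3,0,0],[0,0,0],30],[[-3,0,0],[0,0,0],30]]}}

```text
time: 9.35
tcp_pos: [0.6243, -0.1309, 0.0176]
orientation: [0.664, 0.748, 0.0, 0.0]
contact_force: [-0.6, 3.5, 4.3]
width: 0.0439
grasp_force: 64.5
```

Request:
{"fn": "carry_out", "kwargs": {"targets": [[[-1,0,0],[0,0,0],30],[[-2,0,0],[0,0,0],30],[[-2,0,0],[0,0,0],30],[[-2,0,0],[0,0,0],30]]}}

```text
time: 9.75
tcp_pos: [0.6245, -0.1317, 0.0176]
orientation: [0.664, 0.748, 0.001, -0.001]
contact_force: [-1.2, 7.8, 5.5]
width: 0.0438
grasp_force: 64.9
```

The force rises to 7.8 N and motion stops, so the blank is seated at the stop with the expected ~20 mm travel. Release and lift.

Request:
{"fn": "carry_out", "kwargs": {"targets": [[[-1,0,0],[0,0,0],65],[[-1,0,0],[0,0,0],65],[[-1,0,0],[0,0,0],65],[[-1,0,0],[0,0,0],65],[[-1,0,0],[0,0,0],65],[[-1,0,-10],[0,0,0],65],[[-1,0,-30],[0,0,0],65],[[-1,0,-70],[0,0,0],65],[[-1,0,-115],[0,0,0],65],[[-1,0,-160],[0,0,0],65],[[-30,0,-200],[0,0,0],65],[[-70,0,-200],[0,0,0],65],[[-110,0,-200],[0,0,0],65],[[-110,0,-200],[0,0,0],65],[[-110,0,-200],[0,0,0],65]]}}

```text
time: 11.25
tcp_pos: [0.6371, -0.2428, 0.2177]
orientation: [0.665, 0.747, 0.0, -0.0]
contact_force: [-0.4, 0.5, 0.0]
width: 0.065
grasp_force: 0.0
```

```bash
python3 -c "
from h import *
snap('w4')
from rig import manip;o=manip.get_obs();print(o['width'],o['tcp_pos'],o['contact_force'])
"
```

```text
0.06462094953715707 [ 0.63719029 -0.24188107  0.21756293] [0.38004282 1.21698464 0.15612826]
```

View pics/w4.png

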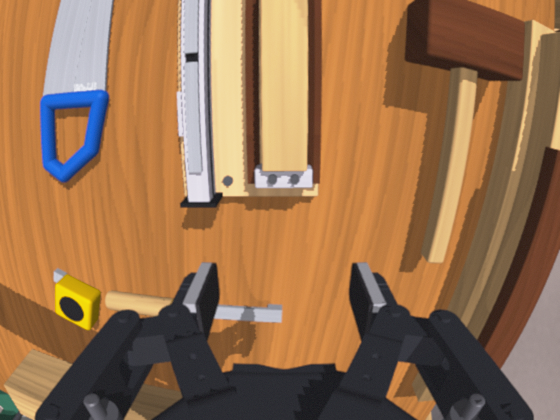

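The view shows the blank flat in the channel (cols 262–308), its end at row ~169 touching the stop block at (283,178). The notch is at (192,57), and the chisel and tape are untouched. Next I check the gap, then move over the knob.

Request:
{"fn": "carry_out", "kwargs": {"targets": [[[45,-12,0],[0,0,0],80],[[90,-24,0],[0,0,0],80],[[135,-36,0],[0,0,0],80],[[180,-48,0],[0,0,0],80],[[225,-60,0],[0,0,0],80],[[270,-72,0],[0,0,0],80],[[315,-84,0],[0,0,0],80],[[355,-90,0],[0,0,0],80],[[355,-90,0],[0,0,0],80],[[355,-90,0],[0,0,0],80],[[355,-90,0],[0,0,0],80]]}}

```text
time: 12.4
tcp_pos: [0.5062, 0.0996, 0.2175]
orientation: [0.664, 0.748, -0.0, 0.0]
contact_force: [-0.2, -0.1, -0.7]
width: 0.0798
grasp_force: 0.0
```

```bash
python3 - <<'E'
from h import *
snap('w5')
from rig import manip;o=manip.get_obs();print(o['width'],o['tcp_pos'])
p,d,K,r,t=load("w4");y=np.array([-.1196,.9928,0])
col=p[155:195,285].astype(int).sum(1);print("col285",list(zip(range(155,195),col)))
for rr in(166,168,170):print(rr,"blank z.063",(plane([(285,rr)],.063,K,r,t,True)@y).round(4),"stop z.052",(plane([(285,rr)],.052,K,r,t,True)@y).round(4))
p,d,K,r,t=load("w5");h=cv2.cvtColor(p,cv2.COLOR_RGB2HSV)
m=np.zeros(d.shape,bool);m[150:360,215:355]=(h[150:360,215:355,2]<70)
M=cv2.Rodrigues(r)[0]
for c in comps(m,60):
    (u,v),rad=cv2.minEnclosingCircle(c);print(cv2.boundingRect(c),(u,v),rad,plane([(u,v)],.115,K,r,t,True))
cv2.imwrite("pics/c5.png",cv2.resize(p[120:400,160:410],None,fx=2,fy=2)[:,:,::-1])
E
```

```text
0.08023696443883634 [0.5063178  0.09921615 0.21745987]
col285 [(155, np.int64(553)), (156, np.int64(547)), (157, np.int64(551)), (158, np.int64(553)), (159, np.int64(549)), (160, np.int64(551)), (161, np.int64(549)), (162, np.int64(552)), (163, np.int64(548)), (164, np.int64(549)), (165, np.int64(549)), (166, np.int64(549)), (167, np.int64(549)), (168, np.int64(549)), (169, np.int64(543)), (170, np.int64(514)), (171, np.int64(451)), (172, np.int64(448)), (173, np.int64(453)), (174, np.int64(453)), (175, np.int64(519)), (176, np.int64(666)), (177, np.int64(681)), (178, np.int64(677)), (179, np.int64(680)), (180, np.int64(682)), (181, np.int64(678)), (182, np.int64(673)), (183, np.int64(668)), (184, np.int64(672)), (185, np.int64(669)), (186, np.int64(661)), (187, np.int64(572)), (188, np.int64(433)), (189, np.int64(376)), (190, np.int64(382)), (191, np.int64(382)), (192, np.int64(386)), (193, np.int64(388)), (194, np.int64(382))]
166 blank z.063 [-0.2993] stop z.052 [-0.3015]
168 blank z.063 [-0.3013] stop z.052 [-0.3036]
170 blank z.063 [-0.3033] stop z.052 [-0.3057]
(326, 214, 11, 21) (331.0, 224.0) 11.180439949035645 [[0.5503861  0.08156312 0.115     ]]
(265, 183, 33, 37) (281.5, 201.13888549804688) 18.68885040283203 [[0.50444936 0.09750418 0.115     ]]
```

View pics/c5.png

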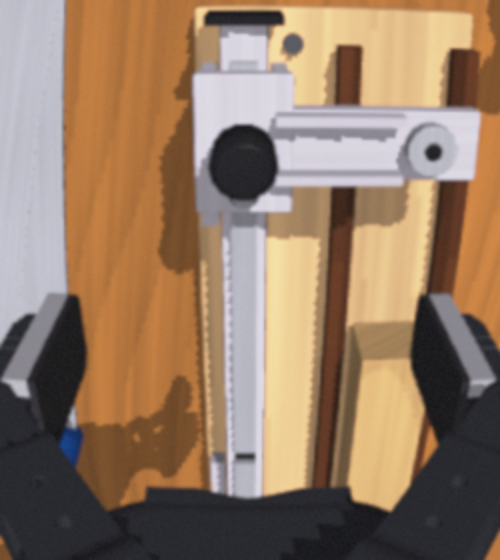

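The view shows the knob at full-frame (281.5,200.5), with the plunger screw just below it and the notch at (282,348). The blank's end touches the stop: the stop's visible top spans 19 of 20 mm. The shift to the knob is x −1.5, y −2, down 154. The travel to the notch is about 201 mm.

Request:
{"fn": "carry_out", "kwargs": {"targets": [[[-1.5,-2,45],[0,0,0],80],[[-1.5,-2,90],[0,0,0],80],[[-1.5,-2,125],[0,0,0],80],[[-1.5,-2,145],[0,0,0],80],[[-1.5,-2,154],[0,0,0],80],[[-1.5,-2,154],[0,0,0],80],[[-1.5,-2,154],[0,0,0],20],[[-1.5,-2,154],[0,0,0],20],[[-1.5,-2,154],[0,0,0],20],[[-1.5,-2,154],[0,0,0],20],[[-1.5,-2,154],[0,0,0],20],[[-1.5,-2,154],[0,0,0],20],[[-1.5,-2,154],[0,0,0],20],[[-1.5,-2,154],[0,0,0],20]]}}

```text
time: 13.85
tcp_pos: [0.5041, 0.0976, 0.0661]
orientation: [0.664, 0.748, -0.001, -0.0]
contact_force: [-9.1, -2.9, 17.9]
width: 0.0296
grasp_force: 66.5
```

Request:
{"fn": "carry_out", "kwargs": {"targets": [[[0,-0.5,-1],[0,0,0],20],[[0,-1,-2],[0,0,0],20],[[0,-1,-2.5],[0,0,0],20],[[0,-1,-2.5],[0,0,0],20]]}}

```text
time: 14.25
tcp_pos: [0.5041, 0.0976, 0.0662]
orientation: [0.664, 0.748, 0.0, 0.001]
contact_force: [4.3, -1.7, -2.4]
width: 0.029
grasp_force: 66.7
```

Request:
{"fn": "carry_out", "kwargs": {"targets": [[[-4,0.3,0],[0,0,0],20],[[-12,0.3,0],[0,0,0],20],[[-24,0.3,0],[0,0,0],20],[[-36,0.3,0],[0,0,0],20],[[-48,0.3,0],[0,0,0],20],[[-60,0.3,0],[0,0,0],20],[[-72,0.3,0],[0,0,0],20],[[-84,0.3,0],[0,0,0],20],[[-96,0.3,0],[0,0,0],20],[[-108,0.3,0],[0,0,0],20],[[-120,0.3,0],[0,0,0],20],[[-132,0.3,0],[0,0,0],20],[[-144,0.3,0],[0,0,0],20],[[-156,0.3,0],[0,0,0],20],[[-168,0.3,0],[0,0,0],20],[[-178,0.3,0],[0,0,0],20],[[-185,0.3,0],[0,0,0],20],[[-188,0.3,0],[0,0,0],20],[[-190,0.3,0],[0,0,0],20],[[-190,0.3,0],[0,0,0],20]]}}

```text
time: 16.25
tcp_pos: [0.5264, -0.0911, 0.0662]
orientation: [0.664, 0.748, -0.0, 0.001]
contact_force: [2.6, -0.1, 1.6]
width: 0.029
grasp_force: 67.0
```

Request:
{"fn": "carry_out", "kwargs": {"targets": [[[-1.5,0,0],[0,0,0],20],[[-3,0,0],[0,0,0],20],[[-4.5,0,0],[0,0,0],20],[[-6,0,0],[0,0,0],20],[[-6,0,0],[0,0,0],20],[[-6,0,0],[0,0,0],20]]}}

```text
time: 16.85
tcp_pos: [0.5272, -0.098, 0.0662]
orientation: [0.664, 0.748, -0.0, 0.001]
contact_force: [4.1, -4.6, 0.4]
width: 0.0291
grasp_force: 67.0
```

Request:
{"fn": "carry_out", "kwargs": {"targets": [[[-0.5,0,0],[0,0,0],20],[[-1,0,0],[0,0,0],20],[[-1.5,0,0],[0,0,0],20],[[-1.5,0,0],[0,0,0],20],[[-1.5,0,0],[0,0,0],20]]}}

```text
time: 17.35
tcp_pos: [0.5273, -0.0984, 0.0662]
orientation: [0.664, 0.748, 0.0, 0.0]
contact_force: [4.5, -2.1, 3.4]
width: 0.0289
grasp_force: 67.2
```

Request:
{"fn": "carry_out", "kwargs": {"targets": [[[-0.5,0,0],[0,0,0],20],[[-1,0,0],[0,0,0],20],[[-1.5,0,0],[0,0,0],20],[[-1.5,0,0],[0,0,0],20],[[-1.5,0,0],[0,0,0],20]]}}

```text
time: 17.85
tcp_pos: [0.5274, -0.0995, 0.0661]
orientation: [0.664, 0.748, 0.0, 0.0]
contact_force: [4.7, 0.4, 5.0]
width: 0.0289
grasp_force: 67.4
```

The force turned to −y (the guide drew itself along), which is the ball dropping in. I'll advance gently to confirm that it holds.

Request:
{"fn": "carry_out", "kwargs": {"targets": [[[-0.5,0,0],[0,0,0],20],[[-1,0,0],[0,0,0],20],[[-1,0,0],[0,0,0],20],[[-1,0,0],[0,0,0],20]]}}

```text
time: 18.25
tcp_pos: [0.5275, -0.1003, 0.0661]
orientation: [0.664, 0.748, 0.0, -0.0]
contact_force: [4.5, 1.3, 4.6]
width: 0.0289
grasp_force: 67.4
```

Request:
{"fn": "carry_out", "kwargs": {"targets": [[[-0.5,0,0],[0,0,0],20],[[-1,0,0],[0,0,0],20],[[-1,0,0],[0,0,0],20],[[-1,0,0],[0,0,0],20]]}}

```text
time: 18.65
tcp_pos: [0.5276, -0.1008, 0.0662]
orientation: [0.664, 0.748, 0.001, -0.0]
contact_force: [3.5, 3.9, 6.1]
width: 0.0288
grasp_force: 67.5
```

Request:
{"fn": "carry_out", "kwargs": {"targets": [[[-0.5,0,0],[0,0,0],20],[[-1,0,0],[0,0,0],20],[[-1,0,0],[0,0,0],20]]}}

```text
time: 18.95
tcp_pos: [0.5276, -0.1013, 0.0662]
orientation: [0.664, 0.747, 0.001, -0.001]
contact_force: [3.8, 5.5, 6.8]
width: 0.0291
grasp_force: 67.6
```

```bash
python3 - <<'E'
from h import *
snap('w6')
from rig import manip;o=manip.get_obs();print(o['tcp_pos'],o['contact_force'],o['width'])
snap('top2','top');snap('scene2','scene')
a=cv2.resize(load('top2')[0][150:235,150:395],None,fx=3.2,fy=3.2,interpolation=cv2.INTER_CUBIC)
cv2.imwrite('pics/c6.png',a[:,:,::-1])
E
```

```text
[ 0.52759932 -0.10125272  0.06614938] [3.81962581 5.16563462 7.51795714] 0.029109278337007494
```

View pics/w6.png

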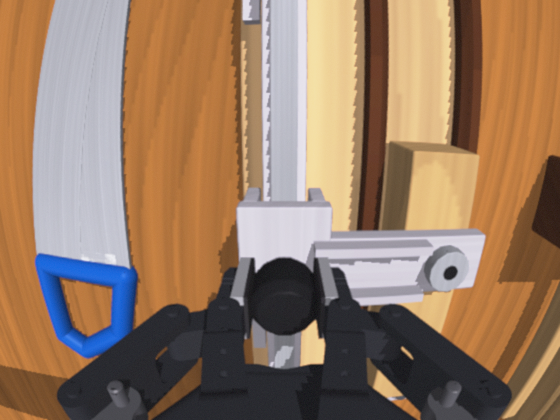

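The view shows the knob held at (284,297), the arm over the seated blank and the bush at (447,270). Resistance is building, as it should in the notch. I'll relax the push a little and let it rest.

Request:
{"fn": "carry_out", "kwargs": {"targets": [[[0.5,0,0],[0,0,0],20],[[1,0,0.5],[0,0,0],20],[[1,0,0.5],[0,0,0],20],[[1,0,0.5],[0,0,0],20],[[1,0,0.5],[0,0,0],20]]}}

```text
time: 19.6
tcp_pos: [0.5276, -0.1012, 0.0662]
orientation: [0.664, 0.748, 0.0, -0.0]
contact_force: [3.0, 2.7, 9.5]
width: 0.0292
grasp_force: 67.8
```

Request:
{"fn": "carry_out", "kwargs": {"targets": [[[0.5,-0.4,-1.2],[0,0,0],20],[[0.8,-0.4,-1.5],[0,0,0],20],[[0.8,-0.4,-1.5],[0,0,0],20],[[0.8,-0.4,-1.5],[0,0,0],20],[[0.8,-0.4,-1.5],[0,0,0],20]]}}

```text
time: 20.1
tcp_pos: [0.5275, -0.1003, 0.0662]
orientation: [0.664, 0.748, 0.001, 0.0]
contact_force: [9.7, 1.7, -1.6]
width: 0.0287
grasp_force: 66.9
```

Request:
{"fn": "carry_out", "kwargs": {"targets": [[[0,0.6,0],[0,0,0],20],[[0,0.6,0],[0,0,0],20],[[0,0.6,0],[0,0,0],20],[[0,0.6,0],[0,0,0],20]]}}

```text
time: 20.5
tcp_pos: [0.5274, -0.1003, 0.0662]
orientation: [0.664, 0.748, 0.0, -0.0]
contact_force: [7.2, 1.2, -0.9]
width: 0.0288
grasp_force: 67.1
```

View pics/c6.png

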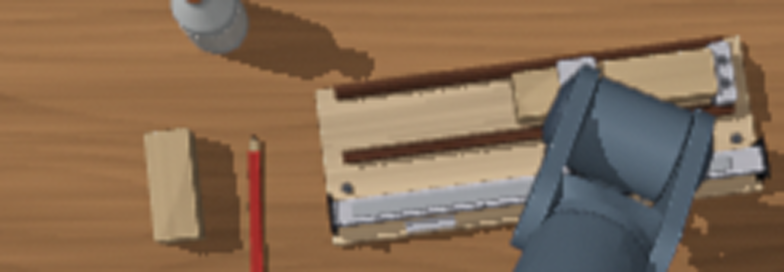

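The top view shows the blank in the channel against the stop at (722,72), with the offcut, pencil and glue undisturbed. The guide is at rest in the notch with the knob held.

```bash
python3 -c "
from rig import manip
o=manip.get_obs();print(o['tcp_pos'],o['contact_force'],o['joint_vel'].round(3));print(manip.job_done())"
```

```text
[ 0.52744492 -0.10031665  0.06615241] [ 7.22820263  1.17327763 -0.94919988] [ 0.002 -0.001  0.001  0.002  0.002 -0.001]
the job is handed in; nothing more can be done
None
```

I handed the job in: the blank lies flat in the channel against the end stop, released, and the arm is still holding the knob with the guide at rest in the notch, judged by wrist force and camera since the ball itself gave no reading.

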